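# Lay out the rebuild kit on the bench board

### The arm

A 6-joint arm with a two-finger parallel gripper is mounted at the origin on the work surface. World frame = base frame: x ahead of the robot, y to its left, z up, the work surface at z = 0. Lengths are in m, angles in rad, forces in N, time in s.
With the tool pointing down it reaches from about 0.425 to 1.125 m from the base axis. Payload 14.9 kg.
Tool frame: the origin (TCP) lies on the centre line of the jaws, within the pads' length; the fingertips stand 8 mm ahead of it and the grasp point (between the pads) lies 11 mm behind it; z points along the fingers, y is the line along which they close (so a half turn about z gives the same grasp; the last joint's range is limited). The gripper opens to 91 mm and grips with 3 to 60 N. Pads are 32 mm wide; open, the fingers measure 118 mm over their backs; the gripper's body (76 mm by 178 mm) begins 60 mm behind the grasp point.
Start: joints at [1.153, 0.379, 1.734, -0, 1.028, -0.033], TCP at [0.263, 0.649, 0.222] pointing down, gripper open.
Joint ranges: [-2.77, 2.77], [-0.74, 2.19], [0, 2.66], [-1.06, 4.2], [0.31, 2.87], [-3.08, 3.08]. Speed limits (rad/s): [1.89, 1.89, 2.39, 3.14, 3.14, 3.14].

### API

Orientations are given as a rotation vector (axis times angle).
In Python, from cell import ctrl, imaging gives the robot as it stands.
- The arm moves only by the tool apply_moves, never from a script. Its argument "targets" is a list of rows, each an object with "xyz": the shift along the world's x, y, z scaled (see below), a list of three; "dr": the turn, a rotation vector about the world's x, y, z scaled (see below), a list of three; "jaw": the finger opening in mm, from 0 to 91.2. A call has exactly 5 rows; each row is the pose to reach, as a shift and turn from the pose commanded when the call began; what a row does not reach only later rows make up. The controller multiplies each number of a shift by 0.25 m and each number of a turn by 2 rad. A row lasts 1/10 s, in which the tool goes at most 50 mm and 8.59 degrees, less where a joint would pass 70% of its speed; a pose out of reach is approached as far as the arm can. A call with a number of a shift or a turn outside -1 to 1 is refused whole. A call with a gripper value outside its range is refused whole. The fingers move at their own pace and stop on an object; "newtons" is the grip in N (left out, the last holds). Time passes only in rows, so rows that repeat a pose let the fingers close, or fill a call up. It gives the time, the measured TCP pose, the force, the opening and the grip force at its end, in the units of the state.
- ctrl.sense(): the state, without advancing time (a new reading comes with each control period).
- imaging.grab_frame(name): name is "side" or "top"; returns a dict with "pixels" (384x512x3 uint8, red, green, blue), "vfov" (degrees; the focal length in pixels is half the picture's height over the tangent of half this angle, whatever the lens; pixels are square), "cx", "cy" (the principal point, pixels), "world_from_camera" (4x4, takes a point from camera to world coordinates). Camera axes: x right, y up, looking along -z (the intrinsics and any distortion apply to the point x, -y, -z); pixel columns grow to the right and rows downward; lengths in m; the calibration is good to about 2 mm. A picture is of the moment at which its call begins. There is no depth.
- ctrl.hand_in(): hands the job in; it is judged then, once.
The state is a dict: "time_s": time; "joint_positions": joint angles; "qvel": joint speeds; "effort": joint torques, N m; "tcp_pos": TCP position; "tcp_rot": TCP orientation; "force": force on the tool from outside, world axes, zero at the start; "ft_torque": the same for the moment, N m; "finger_gap": finger opening in m; "gripper_force": force on a finger pad.
Only numpy, scipy, OpenCV 4.12 (cv2) and the standard library are available. Lean on these libraries where they do the work, as an engineer would, in place of code of your own. Each camera call takes 0.05 s, during which the arm holds its last target. There are 200 camera calls.

### The job

Lay out the parts on the white board, each upright in the middle of its grey square, seen from the robot: the green circuit module between the end cap and the screw tin with its long side along the yellow front edge, the heat sink on top of the module, centred on its black chip with the fins along the module's long side, the solder spool directly behind the white end cap, and the transformer directly behind the module, next to the spool. Leave the flux jar and the blue capacitor standing where they are.

Things in the scene. Friction and masses are not known exactly. Their poses are not given: they have to be found in the camera images.
- board: Fixed white board 230 (x) by 310 (y) mm, 8 thick, with two rows of three 86 mm grey squares: centres at x = -47.5 (front row) and +47.5 mm (back row), y = +95 (left), 0, -95 mm (right). Yellow strip along the front edge, the one nearer the robot. Origin: centre of the underside; x to the back (away from the robot), y left, z up. Yaw within 0.2 rad; left or right half of the bench.
- end_cap: White plastic end cap, D-shaped, about 49 by 56 mm and 14 mm thick with a small boss on top (20 mm in all). Fixed in the middle of the front left or the front right square. Origin: on its underside at the centre of that square, on the board's top; axes parallel to the board's.
- screw_tin: Round open aluminium tin of brass screws, 54 mm across, 18 mm high. Fixed in the middle of the other outer front square. Origin: centre of its underside, on the board's top; axes parallel to the board's.
- module: Circuit module: a white plastic block 64 mm long (x) by 44 mm wide (y), topped by a green circuit board (its top 18 mm up) and in the middle of that a flat black chip, 36 mm square, whose top is 24 mm above the underside. Small parts beside it are lower. Origin: centre of the underside; x along the long side, z up. About 90 g. Starts upright on the black 3 mm thick mat beside the board.
- heat_sink: Aluminium heat sink, 40 by 40 mm, 26 mm high: a flat 6 mm base with six upright fins on it. Origin: centre of the underside; x along the fins, z up. The outer fins make two flat faces 40 mm apart across y. About 80 g. Starts upright on the black 3 mm thick mat beside the board.
- spool: Spool of solder wire standing on end: silvery winding between two white flanges, orange disc on top; 48 mm across, 45 mm high, may be gripped as a plain cylinder of 48 mm. Origin: centre of the underside, z up. About 200 g. Starts upright on the black 3 mm thick mat beside the board.
- transformer: Small transformer: dark steel core 50 mm long (x) by 30 mm wide (y) by 42 mm high, copper coil with yellow band bulging on both long sides to 42 mm overall (y), 28 mm long (x), 7 to 35 mm above the underside. Origin: centre of the underside; x along the core's long side, z up. About 220 g. Starts upright on the black 3 mm thick mat beside the board.
- flux_jar: Bystander: amber glass jar with a white cap, 38 mm across, 45 mm high, standing loose on the black mat among the parts. Origin: centre of the underside.
- capacitor: Bystander: blue cylindrical capacitor with a silver top, 32 mm across, 42 mm high, standing loose on the black mat among the parts. Origin: centre of the underside.
Mind the look-alikes: they are no part of the job. What is shaped like the transformer but pink or turquoise is not meant.

How it is judged:
By the outcome, as a careful person would: the job done as asked, in the order asked, and still so for the second after the job is handed in, with the robot touching nothing.
It also fails if it takes over 115 s, if anything falls off the work surface, if the arm or the gripper's body presses on something with over 40 N, if the wrist force passes 120 N, or if a joint passes its speed limit or range.

## Working session

There is one attempt and no reset: what is moved stays moved. The work goes in short steps, Python scripts to look and compute and a tool call to move; the robot and the scene stay as the last step left them, time stands still between calls to the robot, and variables do not carry over. Pictures are saved under pics/ and viewed, at most 14 in all, crops included, and the job is handed in when it is done.

Besides the shell and the picture viewer there is one more tool, called after "Call:" as a command line: name --argument value ..., lists and objects as JSON in quotes. apply_moves: Moves the arm, as the interface text tells. Its arguments: {"type":"object","properties":{"targets":{"type":"array"},"newtons":{"type":"number"}},"required":["targets"]}

```bash
mkdir -p pics; ls; python3 - <<'E'
from cell import ctrl, imaging
import cv2, numpy as np, pickle
s=ctrl.sense(); print({k:np.round(v,4).tolist() for k,v in s.items()})
F={}
for n in ("side","top"):
    f=imaging.grab_frame(n); F[n]=f
    print(n,{k:np.round(v,4).tolist() for k,v in f.items() if k!="pixels"})
    cv2.imwrite(f"pics/{n}0.png",cv2.resize(f["pixels"][:,:,::-1],(800,600),interpolation=cv2.INTER_CUBIC))
pickle.dump(F,open("f0.pkl","wb"))
E
```

```text
pics
{'time_s': 0.0, 'joint_positions': [1.1527, 0.3794, 1.7348, -0.0, 1.0285, -0.0333], 'qvel': [0.0014, 0.0013, 0.0011, 0.0001, 0.0005, 0.0006], 'effort': [0.0008, -76.3729, -43.4356, 0.065, 0.0423, -0.0001], 'tcp_pos': [0.2626, 0.6484, 0.2213], 'tcp_rot': [-0.6007, -3.0834, 0.0017], 'force': [-0.0233, 1.0185, 0.2029], 'ft_torque': [0.0167, -0.0241, -0.0269], 'gripper_force': 0.0, 'finger_gap': 0.0913}
side {'vfov': 48.1052, 'cx': 255.9946, 'cy': 193.6742, 'world_from_camera': [[0.8424, 0.3606, -0.4003, 0.1489], [-0.5387, 0.5785, -0.6125, -0.664], [0.0107, 0.7317, 0.6816, 0.8146], [0.0, 0.0, 0.0, 1.0]]}
top {'vfov': 53.8304, 'cx': 255.157, 'cy': 190.3927, 'world_from_camera': [[0.0011, 0.9805, -0.1964, 0.418], [-1.0, 0.0027, 0.0078, 0.0001], [0.0082, 0.1964, 0.9805, 0.9112], [0.0, 0.0, 0.0, 1.0]]}
```

View pics/side0.png

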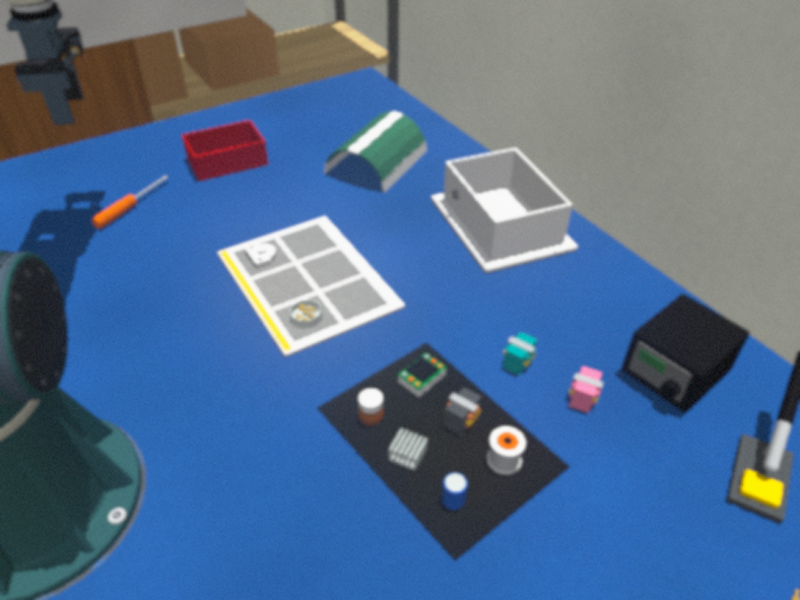

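View pics/top0.png

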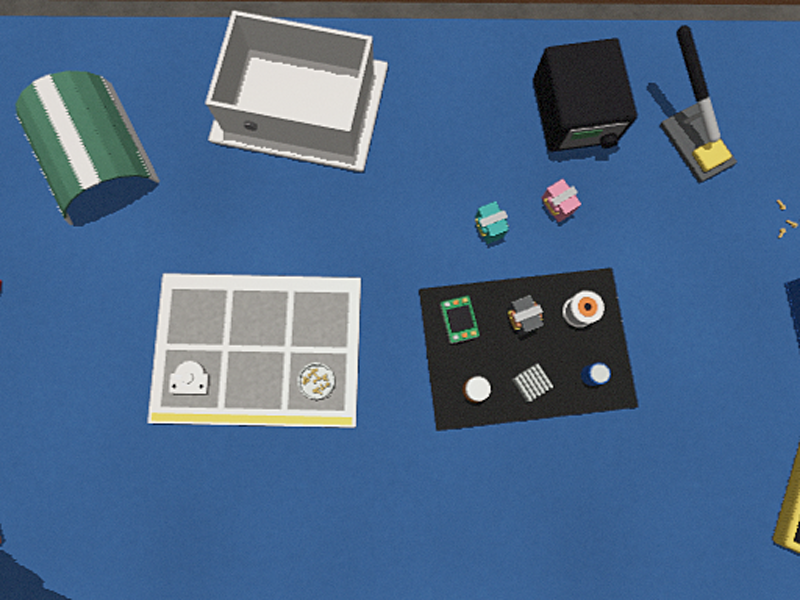

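Top view: board at (255,350), with its yellow strip in front, end cap at front left (188,380), tin at front right (317,380). Candidates for the transformer: dark one (525,315), turquoise (492,220), pink (562,200). The dark one on the mat is meant. Module (460,319), heat sink (533,382), spool (584,309), jar (477,389), capacitor (597,374).

```bash
cat > h.py <<'E'
import numpy as np, cv2, pickle
def K(f):
    h=f["pixels"].shape[0]; fl=h/2/np.tan(np.radians(f["vfov"])/2)
    return fl,f["cx"],f["cy"]
def proj(f,P):
    P=np.atleast_2d(P); T=f["world_from_camera"]; c=(P-T[:3,3])@T[:3,:3]
    fl,cx,cy=K(f); return np.c_[cx+fl*c[:,0]/-c[:,2], cy-fl*c[:,1]/-c[:,2]]
def ray(f,uv):
    fl,cx,cy=K(f); T=f["world_from_camera"]
    d=np.array([(uv[0]-cx)/fl,-(uv[1]-cy)/fl,-1.]); return T[:3,3],T[:3,:3]@d
def onz(f,uv,z):
    o,d=ray(f,uv); return o+d*(z-o[2])/d[2]
def tri(f,a,g,b):
    o1,d1=ray(f,a);o2,d2=ray(g,b)
    A=np.c_[d1,-d2]; t=np.linalg.lstsq(A,o2-o1,rcond=None)[0]
    p=o1+t[0]*d1;q=o2+t[1]*d2; return (p+q)/2,np.linalg.norm(p-q)
E
python3 - <<'E'
from h import *
F=pickle.load(open("f0.pkl","rb"))
def crop(n,x0,y0,x1,y1,k,o):
    c=F[n]["pixels"][y0:y1,x0:x1,::-1]; c=cv2.resize(c,None,fx=k,fy=k,interpolation=cv2.INTER_CUBIC)
    for x in range((x0//10+1)*10,x1,10): cv2.putText(c,str(x),((x-x0)*k,10),0,.32,(0,255,255)); cv2.line(c,((x-x0)*k,12),((x-x0)*k,18),(0,255,255))
    for y in range((y0//10+1)*10,y1,10): cv2.putText(c,str(y),(0,(y-y0)*k+4),0,.32,(0,255,255)); cv2.line(c,(22,(y-y0)*k),(28,(y-y0)*k),(0,255,255))
    cv2.imwrite(o,c)
crop("top",266,170,411,277,5,"pics/topmat.png")
crop("side",200,215,366,360,4,"pics/sidemat.png")
Q={}
for n,seed in (("top",(163,224)),("side",(195,183))):
    f=F[n]; hsv=cv2.cvtColor(f["pixels"],cv2.COLOR_RGB2HSV); 
    m=((hsv[...,1]<90)|((hsv[...,0]>20)&(hsv[...,0]<40))).astype(np.uint8)
    _,l=cv2.connectedComponents(m); b=(l==l[seed[1],seed[0]]).astype(np.uint8)
    c=max(cv2.findContours(b,0,1)[0],key=cv2.contourArea)
    h=cv2.convexHull(c); q=cv2.approxPolyDP(h,8,True)[:,0].astype(float)
    # refine corners by line fits
    pts=c[:,0].astype(float); L=[]
    for i in range(len(q)):
        a,e=q[i],q[(i+1)%len(q)]; u=(e-a)/np.linalg.norm(e-a); s=(pts-a)@u; dd=np.abs((pts-a)@[-u[1],u[0]])
        k=(dd<3)&(s>6)&(s<np.linalg.norm(e-a)-6); v=cv2.fitLine(pts[k].astype(np.float32),cv2.DIST_HUBER,0,.01,.01).ravel(); L.append(v)
        r=(pts[k]-v[2:])@[-v[1],v[0]]; print(n,i,"linres",np.round(np.abs(r).max(),2))
    C=[]
    for i in range(len(q)):
        a,b2=L[i-1],L[i]; t=np.linalg.solve(np.c_[a[:2],-b2[:2]],b2[2:]-a[2:]); C.append(a[2:]+t[0]*a[:2])
    Q[n]=np.array(C); print(n,np.round(C,1).tolist(), [np.round(onz(f,x,.008)[:2],4).tolist() for x in C])
pickle.dump(Q,open("q.pkl","wb"))
E
```

```text
top 0 linres 0.51
top 1 linres 0.61
top 2 linres 0.56
top 3 linres 0.49
top [[103.80000305175781, 174.5], [230.39999389648438, 177.39999389648438], [226.6999969482422, 273.0], [94.0999984741211, 270.1000061035156]] [[0.6376, 0.3633], [0.6314, 0.0536], [0.4023, 0.0589], [0.4087, 0.3678]]
side 0 linres 0.39
side 1 linres 0.46
side 2 linres 0.42
side 3 linres 0.32
side [[208.0, 137.3000030517578], [260.0, 195.60000610351562], [181.8000030517578, 228.0], [137.60000610351562, 160.8000030517578]] [[0.6348, 0.3644], [0.628, 0.0485], [0.395, 0.0527], [0.4006, 0.3689]]
```

View pics/topmat.png

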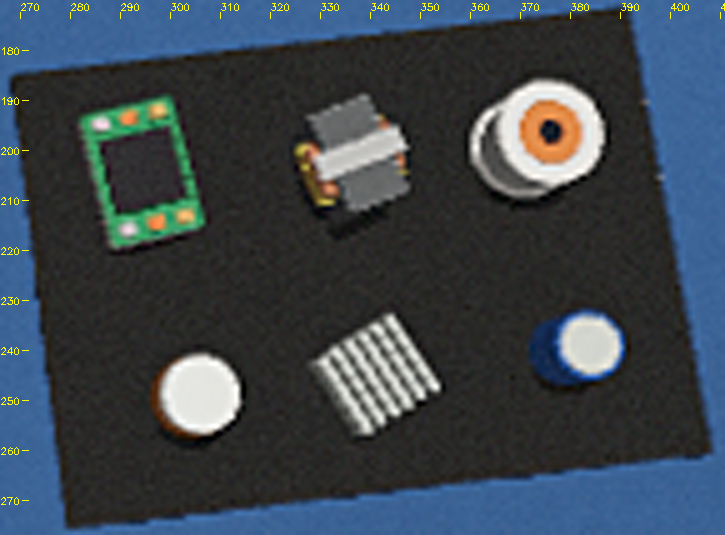

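View pics/sidemat.png

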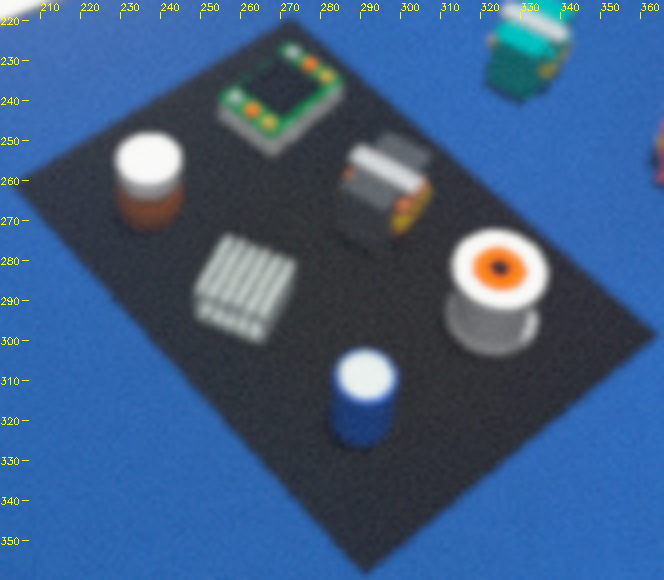

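Top crop: module corners (282,193),(300,189),(307,215),(288,220), transformer (337,201), spool disc (376,196), sink (341,245). The close crop confirms the dark core with copper coil and band on the mat. Side crop shows the same layout.

```bash
python3 - <<'E'
from h import *
F=pickle.load(open("f0.pkl","rb")); T,S=F["top"],F["side"]
t=lambda c:(np.array(c)+.5)/5-.5+np.array([266,170])
s=lambda c:(np.array(c)+.5)/4-.5+np.array([200,215])
O={"module":([(80,117),(168,97),(204,223),(112,248)],[(288,42),(343,86),(270,140),(220,100)],.021),
"transf":([(305,115),(367,94),(410,190),(345,212)],[(358,152),],.045),
"sink":([(313,360),(390,313),(441,385),(365,436)],[(230,235),(297,262),(262,317),(197,290)],.029),
"spool":([(551,132)],[(499,268)],.048),"jar":([(201,394)],[(149,158)],.048),"cap":([(589,345)],[(366,375)],.045)}
for k,(a,b,z) in O.items():
    tc=t(np.mean(a,0)); sc=s(np.mean(b,0)) if k!="transf" else s((388,169))
    p,e=tri(T,tc,S,sc)
    W=np.array([onz(T,t(c),z)[:2] for c in a])
    print(k,"tri",np.round(p,4),"gap",round(e,4),"onz",np.round(W.mean(0),4))
    if len(W)==4:
        for i in range(4):
            d=W[(i+1)%4]-W[i]; print("   edge",round(np.linalg.norm(d),4),round(np.degrees(np.arctan2(d[1],d[0]))%180,1))
Q=pickle.load(open("q.pkl","rb"))
for a,b in zip(Q["top"],Q["side"]):
    p,e=tri(T,a,S,b); print("board",np.round(p,4),round(e,4))
W=np.array([onz(T,c,.008)[:2] for c in Q["top"]]);c=W.mean(0); y=-.020
R=np.array([[np.cos(y),-np.sin(y)],[np.sin(y),np.cos(y)]])
for n,l in dict(mod=(-.0475,0),spool=(.0475,.095),tr=(.0475,0),endcap=(-.0475,.095)).items(): print(n,np.round(c+R@l,4),np.round(proj(T,[*(c+R@l),.008]),1))
E
```

```text
module tri [ 0.5627 -0.0989  0.0171] gap 0.004 onz [ 0.5641 -0.0992]
   edge 0.0436 103.1
   edge 0.063 14.5
   edge 0.0455 105.3
   edge 0.0647 12.8
transf tri [ 0.5683 -0.1973  0.0425] gap 0.0022 onz [ 0.5691 -0.1973]
   edge 0.0311 108.9
   edge 0.0489 21.7
   edge 0.0323 108.7
   edge 0.0487 20.3
sink tri [ 0.4669 -0.2063  0.0263] gap 0.0026 onz [ 0.468  -0.2062]
   edge 0.0428 120.7
   edge 0.0399 33.7
   edge 0.0431 122.8
   edge 0.0415 33.2
spool tri [ 0.5767 -0.2867  0.0477] gap 0.0039 onz [ 0.5784 -0.2876]
jar tri [ 0.4561 -0.1211  0.0463] gap 0.0032 onz [ 0.4575 -0.1215]
cap tri [ 0.4788 -0.2997  0.0435] gap 0.003 onz [ 0.4801 -0.2999]
board [0.6362 0.3638 0.0081] 0.0029
board [0.6324 0.0542 0.0014] 0.0011
board [ 0.4     0.0604 -0.0016] 0.0045
board [0.405  0.3705 0.0051] 0.0079
mod [0.4725 0.2118] [[162.5 242.6]]
spool [0.5694 0.3049] [[125.9 202.1]]
tr [0.5675 0.2099] [[165.2 202.9]]
endcap [0.4744 0.3068] [[122.3 241.7]]
```

Call:
apply_moves --targets '[{"xyz": [0.06,-0.15,0],"dr": [0,0,-0.063],"jaw": 70},{"xyz": [0.12,-0.3,0],"dr": [0,0,-0.126],"jaw": 70},{"xyz": [0.18,-0.45,0],"dr": [0,0,-0.189],"jaw": 70},{"xyz": [0.24,-0.6,0],"dr": [0,0,-0.252],"jaw": 70},{"xyz": [0.3,-0.75,0],"dr": [0,0,-0.314],"jaw": 70}]' --newtons 25

```text
time_s: 0.6
tcp_pos: [0.3379, 0.4597, 0.2217]
tcp_rot: [-1.53, -2.744, 0.001]
force: [0.5, -0.0, -0.6]
finger_gap: 0.0698
gripper_force: 0.0
```

Call:
apply_moves --targets '[{"xyz": [0.06,-0.15,0],"dr": [0,0,-0.063],"jaw": 70},{"xyz": [0.12,-0.3,0],"dr": [0,0,-0.126],"jaw": 70},{"xyz": [0.18,-0.45,0],"dr": [0,0,-0.189],"jaw": 70},{"xyz": [0.24,-0.6,0],"dr": [0,0,-0.252],"jaw": 70},{"xyz": [0.3,-0.75,0],"dr": [0,0,-0.314],"jaw": 70}]'

```text
time_s: 1.1
tcp_pos: [0.4129, 0.2722, 0.2218]
tcp_rot: [-2.303, -2.137, 0.0]
force: [-0.2, 0.5, -0.1]
finger_gap: 0.0702
gripper_force: 0.0
```

Call:
apply_moves --targets '[{"xyz": [0.06,-0.15,0],"dr": [0,0,-0.063],"jaw": 70},{"xyz": [0.12,-0.3,0],"dr": [0,0,-0.126],"jaw": 70},{"xyz": [0.18,-0.45,0],"dr": [0,0,-0.189],"jaw": 70},{"xyz": [0.24,-0.6,0],"dr": [0,0,-0.252],"jaw": 70},{"xyz": [0.3,-0.75,0],"dr": [0,0,-0.314],"jaw": 70}]'

```text
time_s: 1.6
tcp_pos: [0.488, 0.0846, 0.2219]
tcp_rot: [-2.851, -1.32, 0.0]
force: [0.2, 1.0, -0.7]
finger_gap: 0.0702
gripper_force: 0.0
```

Call:
apply_moves --targets '[{"xyz": [0.06,-0.15,0],"dr": [0,0,-0.063],"jaw": 70},{"xyz": [0.12,-0.3,0],"dr": [0,0,-0.126],"jaw": 70},{"xyz": [0.18,-0.45,0],"dr": [0,0,-0.189],"jaw": 70},{"xyz": [0.24,-0.6,0],"dr": [0,0,-0.252],"jaw": 70},{"xyz": [0.3,-0.75,0],"dr": [0,0,-0.314],"jaw": 70}]'

```text
time_s: 2.1
tcp_pos: [0.563, -0.1029, 0.2218]
tcp_rot: [-3.119, -0.375, 0.0]
force: [1.1, 0.2, 0.3]
finger_gap: 0.0701
gripper_force: 0.0
```

Call:
apply_moves --targets '[{"xyz": [0.004,0.015,-0.14],"dr": [0,0,0],"jaw": 70},{"xyz": [0.004,0.015,-0.28],"dr": [0,0,0],"jaw": 70},{"xyz": [0.004,0.015,-0.42],"dr": [0,0,0],"jaw": 70},{"xyz": [0.004,0.015,-0.54],"dr": [0,0,0],"jaw": 70},{"xyz": [0.004,0.015,-0.64],"dr": [0,0,0],"jaw": 70}]'

```text
time_s: 2.6
tcp_pos: [0.563, -0.0973, 0.06]
tcp_rot: [-3.118, -0.383, 0.002]
force: [0.9, -0.5, -0.5]
finger_gap: 0.0703
gripper_force: 0.0
```

Call:
apply_moves --targets '[{"xyz": [0,0,-0.09],"dr": [0,0,0],"jaw": 70},{"xyz": [0,0,-0.15],"dr": [0,0,0],"jaw": 70},{"xyz": [0,0,-0.18],"dr": [0,0,0],"jaw": 70},{"xyz": [0,0,-0.18],"dr": [0,0,0],"jaw": 30},{"xyz": [0,0,-0.18],"dr": [0,0,0],"jaw": 30}]'

```text
time_s: 3.1
tcp_pos: [0.5643, -0.0975, 0.0177]
tcp_rot: [3.118, 0.384, 0.001]
force: [-0.1, 0.9, 0.1]
finger_gap: 0.0568
gripper_force: 0.0
```

Call:
apply_moves --targets '[{"xyz": [0,0,0],"dr": [0,0,0],"jaw": 30},{"xyz": [0,0,0],"dr": [0,0,0],"jaw": 30},{"xyz": [0,0,0],"dr": [0,0,0],"jaw": 30},{"xyz": [0,0,0],"dr": [0,0,0],"jaw": 30},{"xyz": [0,0,0],"dr": [0,0,0],"jaw": 30}]'

```text
time_s: 3.6
tcp_pos: [0.5644, -0.0976, 0.0179]
tcp_rot: [3.118, 0.383, 0.002]
force: [-0.7, -0.1, 8.3]
finger_gap: 0.0436
gripper_force: 25.0
```

Call:
apply_moves --targets '[{"xyz": [0,0,0.06],"dr": [0,0,0],"jaw": 30},{"xyz": [0,0,0.14],"dr": [0,0,0],"jaw": 30},{"xyz": [0,0,0.24],"dr": [0,0,0],"jaw": 30},{"xyz": [0,0,0.34],"dr": [0,0,0],"jaw": 30},{"xyz": [0,0,0.4],"dr": [0,0,0],"jaw": 30}]'

```text
time_s: 4.1
tcp_pos: [0.5645, -0.0976, 0.1197]
tcp_rot: [3.117, 0.383, 0.004]
force: [-0.9, 1.1, -0.5]
finger_gap: 0.0436
gripper_force: 25.0
```

Call:
apply_moves --targets '[{"xyz": [-0.02,0.08,0],"dr": [0,0,0.065],"jaw": 30},{"xyz": [-0.06,0.2,0],"dr": [0,0,0.13],"jaw": 30},{"xyz": [-0.1,0.34,0],"dr": [0,0,0.195],"jaw": 30},{"xyz": [-0.14,0.48,0],"dr": [0,0,0.26],"jaw": 30},{"xyz": [-0.184,0.62,0],"dr": [0,0,0.327],"jaw": 30}]'

```text
time_s: 4.6
tcp_pos: [0.5172, 0.0587, 0.1174]
tcp_rot: [2.826, 1.372, 0.001]
force: [1.1, -0.2, -1.3]
finger_gap: 0.0438
gripper_force: 25.0
```

Call:
apply_moves --targets '[{"xyz": [-0.04,0.14,0],"dr": [0,0,0.065],"jaw": 30},{"xyz": [-0.08,0.28,0],"dr": [0,0,0.13],"jaw": 30},{"xyz": [-0.12,0.42,0],"dr": [0,0,0.195],"jaw": 30},{"xyz": [-0.16,0.54,0],"dr": [0,0,0.26],"jaw": 30},{"xyz": [-0.184,0.619,0],"dr": [0,0,0.327],"jaw": 30}]'

```text
time_s: 5.1
tcp_pos: [0.4709, 0.214, 0.1174]
tcp_rot: [-2.234, -2.209, -0.0]
force: [0.6, -0.6, -0.6]
finger_gap: 0.0439
gripper_force: 25.0
```

Call:
apply_moves --targets '[{"xyz": [0,0,-0.08],"dr": [0,0,0],"jaw": 30},{"xyz": [0,0,-0.16],"dr": [0,0,0],"jaw": 30},{"xyz": [0,0,-0.22],"dr": [0,0,0],"jaw": 30},{"xyz": [0,0,-0.26],"dr": [0,0,0],"jaw": 30},{"xyz": [0,0,-0.28],"dr": [0,0,0],"jaw": 30}]'

```text
time_s: 5.6
tcp_pos: [0.4715, 0.2121, 0.0462]
tcp_rot: [-2.241, -2.201, 0.001]
force: [0.1, -0.5, -1.2]
finger_gap: 0.0438
gripper_force: 25.0
```

Call:
apply_moves --targets '[{"xyz": [0.004,0,-0.04],"dr": [0,0,0],"jaw": 30},{"xyz": [0.004,0,-0.07],"dr": [0,0,0],"jaw": 30},{"xyz": [0.004,0,-0.085],"dr": [0,0,0],"jaw": 30},{"xyz": [0.004,0,-0.09],"dr": [0,0,0],"jaw": 30},{"xyz": [0.004,0,-0.09],"dr": [0,0,0],"jaw": 30}]'

```text
time_s: 6.1
tcp_pos: [0.4728, 0.2123, 0.0244]
tcp_rot: [2.241, 2.201, -0.0]
force: [-0.0, 0.6, -0.6]
finger_gap: 0.044
gripper_force: 25.0
```

Call:
apply_moves --targets '[{"xyz": [0,0,0],"dr": [0,0,0],"jaw": 64},{"xyz": [0,0,0],"dr": [0,0,0],"jaw": 64},{"xyz": [0,0,0],"dr": [0,0,0],"jaw": 64},{"xyz": [0,0,0.06],"dr": [0,0,0],"jaw": 64},{"xyz": [0,0,0.18],"dr": [0,0,0],"jaw": 64}]'

```text
time_s: 6.6
tcp_pos: [0.4716, 0.2119, 0.0693]
tcp_rot: [-2.24, -2.2, 0.005]
force: [0.2, 0.5, -0.1]
finger_gap: 0.0635
gripper_force: 0.0
```

Call:
apply_moves --targets '[{"xyz": [0,-0.1,0.12],"dr": [0,0,-0.06],"jaw": 64},{"xyz": [0,-0.25,0.2],"dr": [0,0,-0.12],"jaw": 64},{"xyz": [0,-0.43,0.24],"dr": [0,0,-0.18],"jaw": 64},{"xyz": [0,-0.62,0.24],"dr": [0,0,-0.24],"jaw": 64},{"xyz": [0,-0.8,0.24],"dr": [0,0,-0.3],"jaw": 64}]'

```text
time_s: 7.1
tcp_pos: [0.4729, 0.0106, 0.1312]
tcp_rot: [2.794, 1.434, 0.003]
force: [1.3, 0.0, -0.5]
finger_gap: 0.0636
gripper_force: 0.0
```

Call:
apply_moves --targets '[{"xyz": [0,-0.18,0],"dr": [0,0,-0.05],"jaw": 64},{"xyz": [0,-0.36,0],"dr": [0,0,-0.1],"jaw": 64},{"xyz": [0,-0.54,0],"dr": [0,0,-0.15],"jaw": 64},{"xyz": [0,-0.7,0],"dr": [0,0,-0.18],"jaw": 64},{"xyz": [-0.014,-0.87,0],"dr": [0,0,-0.18],"jaw": 64}]'

```text
time_s: 7.6
tcp_pos: [0.4693, -0.2071, 0.1307]
tcp_rot: [3.005, 0.914, 0.002]
force: [0.7, 0.0, 0.3]
finger_gap: 0.0639
gripper_force: 0.0
```

```bash
cat > snap.py <<'E'
import sys; from h import *
from cell import ctrl, imaging
def snap(tag):
    f=imaging.grab_frame("top"); pickle.dump(f,open(f"{tag}.pkl","wb")); return f
def crop(f,x0,y0,x1,y1,k,o):
    c=cv2.resize(f["pixels"][y0:y1,x0:x1,::-1],None,fx=k,fy=k,interpolation=cv2.INTER_CUBIC)
    for x in range((x0//10+1)*10,x1,10): cv2.putText(c,str(x),((x-x0)*k,10),0,.32,(0,0,255)); cv2.line(c,((x-x0)*k,12),((x-x0)*k,18),(0,0,255))
    for y in range((y0//10+1)*10,y1,10): cv2.putText(c,str(y),(0,(y-y0)*k+4),0,.32,(0,0,255)); cv2.line(c,(22,(y-y0)*k),(28,(y-y0)*k),(0,0,255))
    cv2.imwrite(o,c)
E
python3 - <<'E'
from snap import *
f=snap("f1"); crop(f,90,168,235,278,5,"pics/b1.png")
hsv=cv2.cvtColor(f["pixels"],cv2.COLOR_RGB2HSV)
m=((hsv[...,0]>40)&(hsv[...,0]<85)&(hsv[...,1]>90)).astype(np.uint8); m[:,:100]=0;m[:,230:]=0;m[:170]=0;m[280:]=0
p=np.argwhere(m)[:,::-1]; r=cv2.minAreaRect(p.astype(np.float32)); print(r, onz(f,r[0],.026))
print(ctrl.sense()["tcp_pos"],ctrl.sense()["tcp_rot"])
E
```

```text
((162.0, 241.0), (18.0, 28.0), 90.0) [0.47502088 0.20901635 0.026     ]
[ 0.46951822 -0.21152131  0.13110697] [3.00290759e+00 9.14204124e-01 2.52048338e-03]
```

View pics/b1.png

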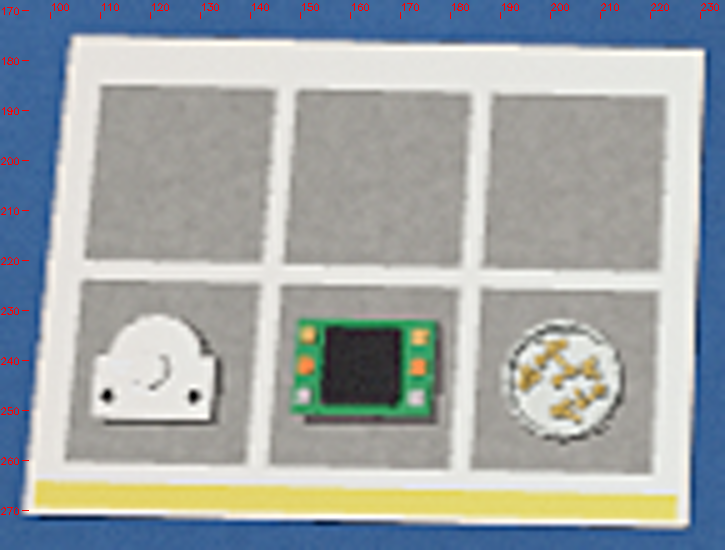

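Top crop: module stands in the front middle square, centre ≈(162.8,243.1), chip centre ≈(161.9,242.8), end cap left, tin right.

```bash
python3 - <<'E'
from h import *
f=pickle.load(open("f1.pkl","rb"))
t=lambda c:(np.array(c)+.5)/5-.5+np.array([90,168])
def m(P,z): W=np.array([onz(f,t(c),z)[:2] for c in P]); d=W[1]-W[0]; e=W[2]-W[3]; print(np.round(W.mean(0),4),np.round(np.degrees(np.arctan2(*(W[0]-W[1])[:2][::-1])),1),np.linalg.norm(d).round(4),np.linalg.norm(e).round(4))
m([(300,319),(437,320),(433,416),(292,415)],.026)
m([(322,326),(402,327),(400,407),(320,405)],.032)
m([(282,284),(458,288),(452,468),(269,464)],.008)
m([(298,90),(472,94),(462,270),(285,264)],.008)
m([(101,87),(276,90),(262,264),(86,258)],.008)
E
```

```text
[0.4749 0.2074] 89.7 0.0638 0.065
[0.4751 0.2081] 89.4 0.037 0.0367
[0.4723 0.2115] 88.8 0.084 0.0857
[0.5665 0.2094] 88.8 0.0847 0.0847
[0.5686 0.3049] 89.2 0.0851 0.0842
```

Camera bias relative to the robot is about (+2.3, -1) mm, and the module sits about 4.6 mm off centre. I'll mend that first.

Call:
apply_moves --targets '[{"xyz": [0,0.1,0],"dr": [0,0,0.048],"jaw": 64},{"xyz": [0,0.26,0],"dr": [0,0,0.096],"jaw": 64},{"xyz": [0,0.45,0],"dr": [0,0,0.144],"jaw": 64},{"xyz": [0,0.65,0],"dr": [0,0,0.192],"jaw": 64},{"xyz": [0,0.84,0],"dr": [0,0,0.24],"jaw": 64}]'

```text
time_s: 8.15
tcp_pos: [0.4691, 0.0066, 0.1306]
tcp_rot: [2.697, 1.61, 0.002]
force: [0.8, -0.2, 0.3]
finger_gap: 0.0642
gripper_force: 0.0
```

Call:
apply_moves --targets '[{"xyz": [0,0.18,0],"dr": [0,0,0.048],"jaw": 64},{"xyz": [0,0.36,0],"dr": [0,0,0.096],"jaw": 64},{"xyz": [0,0.54,0],"dr": [0,0,0.144],"jaw": 64},{"xyz": [0.013,0.7,0],"dr": [0,0,0.192],"jaw": 64},{"xyz": [0.013,0.84,0],"dr": [0,0,0.24],"jaw": 64}]'

```text
time_s: 8.65
tcp_pos: [0.4726, 0.2171, 0.1307]
tcp_rot: [2.236, 2.206, 0.002]
force: [1.0, 0.3, -0.8]
finger_gap: 0.0642
gripper_force: 0.0
```

Call:
apply_moves --targets '[{"xyz": [0,0,-0.1],"dr": [0,0,0],"jaw": 64},{"xyz": [0,0,-0.2],"dr": [0,0,0],"jaw": 64},{"xyz": [0,0,-0.28],"dr": [0,0,0],"jaw": 64},{"xyz": [0,0,-0.32],"dr": [0,0,0],"jaw": 64},{"xyz": [0,0,-0.34],"dr": [0,0,0],"jaw": 64}]'

```text
time_s: 9.15
tcp_pos: [0.4724, 0.2148, 0.0444]
tcp_rot: [-2.241, -2.201, 0.001]
force: [0.3, 0.7, -0.1]
finger_gap: 0.0639
gripper_force: 0.0
```

Call:
apply_moves --targets '[{"xyz": [0,0,-0.04],"dr": [0,0,0],"jaw": 64},{"xyz": [0,0,-0.07],"dr": [0,0,0],"jaw": 64},{"xyz": [0,0,-0.082],"dr": [0,0,0],"jaw": 64},{"xyz": [0,0,-0.082],"dr": [0,0,0],"jaw": 30},{"xyz": [0,0,-0.082],"dr": [0,0,0],"jaw": 30}]'

```text
time_s: 9.65
tcp_pos: [0.4727, 0.2148, 0.0242]
tcp_rot: [2.241, 2.201, 0.0]
force: [-0.6, 0.4, -0.8]
finger_gap: 0.0511
gripper_force: 0.0
```

Call:
apply_moves --targets '[{"xyz": [0,0,0],"dr": [0,0,0],"jaw": 30},{"xyz": [0,0,0],"dr": [0,0,0],"jaw": 30},{"xyz": [0,0,0],"dr": [0,0,0],"jaw": 30},{"xyz": [0,0,0.012],"dr": [0,0,0],"jaw": 30},{"xyz": [0,0,0.016],"dr": [0,0,0],"jaw": 30}]'

```text
time_s: 10.15
tcp_pos: [0.4725, 0.2148, 0.0282]
tcp_rot: [2.241, 2.201, 0.0]
force: [-0.4, 0.2, -0.7]
finger_gap: 0.0435
gripper_force: 25.0
```

Call:
apply_moves --targets '[{"xyz": [-0.005,0.009,0],"dr": [0,0,0],"jaw": 30},{"xyz": [-0.009,0.016,0],"dr": [0,0,-0.007],"jaw": 30},{"xyz": [-0.009,0.016,0],"dr": [0,0,-0.007],"jaw": 30},{"xyz": [-0.009,0.016,-0.01],"dr": [0,0,-0.007],"jaw": 30},{"xyz": [-0.009,0.016,-0.015],"dr": [0,0,-0.007],"jaw": 30}]'

```text
time_s: 10.65
tcp_pos: [0.4702, 0.2188, 0.0241]
tcp_rot: [-2.257, -2.186, 0.0]
force: [-9.3, -2.6, 34.4]
finger_gap: 0.0437
gripper_force: 25.0
```

Call:
apply_moves --targets '[{"xyz": [0,0,0],"dr": [0,0,0],"jaw": 64},{"xyz": [0,0,0],"dr": [0,0,0],"jaw": 64},{"xyz": [0,0,0],"dr": [0,0,0],"jaw": 64},{"xyz": [0,0,0.06],"dr": [0,0,0],"jaw": 64},{"xyz": [0,0,0.18],"dr": [0,0,0],"jaw": 64}]'

```text
time_s: 11.15
tcp_pos: [0.4691, 0.2183, 0.0689]
tcp_rot: [-2.256, -2.185, 0.005]
force: [0.5, 0.7, 0.3]
finger_gap: 0.064
gripper_force: 0.0
```

Call:
apply_moves --targets '[{"xyz": [0,-0.1,0.12],"dr": [0,0,-0.06],"jaw": 64},{"xyz": [0,-0.25,0.2],"dr": [0,0,-0.12],"jaw": 64},{"xyz": [0,-0.43,0.24],"dr": [0,0,-0.18],"jaw": 64},{"xyz": [0,-0.62,0.24],"dr": [0,0,-0.24],"jaw": 64},{"xyz": [0,-0.8,0.24],"dr": [0,0,-0.3],"jaw": 64}]'

```text
time_s: 11.65
tcp_pos: [0.4704, 0.0171, 0.1308]
tcp_rot: [2.804, 1.414, 0.003]
force: [1.1, -0.2, -0.2]
finger_gap: 0.0638
gripper_force: 0.0
```

Call:
apply_moves --targets '[{"xyz": [0,-0.18,0],"dr": [0,0,-0.05],"jaw": 64},{"xyz": [0,-0.36,0],"dr": [0,0,-0.1],"jaw": 64},{"xyz": [0,-0.54,0],"dr": [0,0,-0.15],"jaw": 64},{"xyz": [0,-0.72,0],"dr": [0,0,-0.18],"jaw": 64},{"xyz": [-0.014,-0.88,0],"dr": [0,0,-0.18],"jaw": 64}]'

```text
time_s: 12.15
tcp_pos: [0.4669, -0.2035, 0.1305]
tcp_rot: [3.011, 0.892, 0.002]
force: [0.9, 0.5, -0.6]
finger_gap: 0.0638
gripper_force: 0.0
```

```bash
python3 - <<'E'
from snap import *
print(ctrl.sense()["time_s"])
f=snap("f2"); crop(f,90,168,235,278,5,"pics/b2.png")
print(ctrl.sense()["tcp_pos"],ctrl.sense()["tcp_rot"])
E
```

```text
12.15
[ 0.46699148 -0.20737476  0.13075525] [3.00950423e+00 8.92814113e-01 2.44070805e-03]
```

View pics/b2.png

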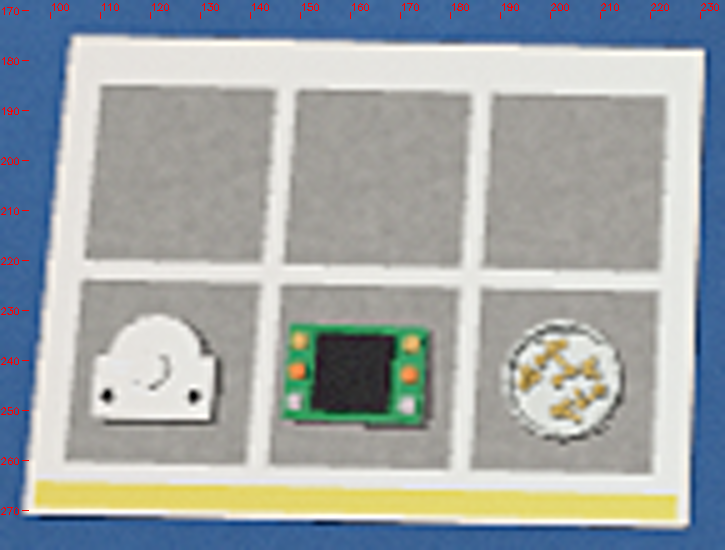

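Module now centre ≈(161.1,242.4) px and visually centred in its square.

```bash
python3 - <<'E'
from h import *
f=pickle.load(open("f2.pkl","rb"))
t=lambda c:(np.array(c)+.5)/5-.5+np.array([90,168])
def m(P,z): W=np.array([onz(f,t(c),z)[:2] for c in P]); print(np.round(W.mean(0),4),np.round([np.degrees(np.arctan2(*(W[a]-W[b])[::-1])) for a,b in((0,1),(3,2),(0,3),(1,2))],1))
m([(292,323),(429,328),(424,425),(284,420)],.026)
m([(316,332),(394,335),(391,414),(313,411)],.032)
E
```

```text
[0.4719 0.2111] [88.  88.1 -1.5 -0.5]
[0.472  0.2114] [87.9 87.9  0.9  0.5]
```

Call:
apply_moves --targets '[{"xyz": [-0.005,0.009,-0.12],"dr": [0,0,0],"jaw": 64},{"xyz": [-0.005,0.009,-0.24],"dr": [0,0,0],"jaw": 64},{"xyz": [-0.005,0.009,-0.35],"dr": [0,0,0],"jaw": 64},{"xyz": [-0.005,0.009,-0.43],"dr": [0,0,0],"jaw": 64},{"xyz": [-0.005,0.009,-0.456],"dr": [0,0,0],"jaw": 64}]'

```text
time_s: 12.7
tcp_pos: [0.4648, -0.1985, 0.0143]
tcp_rot: [-3.01, -0.896, 0.002]
force: [-0.1, 0.8, 0.9]
finger_gap: 0.0641
gripper_force: 0.0
```

Call:
apply_moves --targets '[{"xyz": [0,0,0],"dr": [0,0,0],"jaw": 64},{"xyz": [0,0,0],"dr": [0,0,0],"jaw": 25},{"xyz": [0,0,0],"dr": [0,0,0],"jaw": 25},{"xyz": [0,0,0],"dr": [0,0,0],"jaw": 25},{"xyz": [0,0,0],"dr": [0,0,0],"jaw": 25}]'

```text
time_s: 13.2
tcp_pos: [0.4662, -0.1992, 0.016]
tcp_rot: [3.01, 0.896, 0.002]
force: [-0.3, 0.9, 9.6]
finger_gap: 0.0395
gripper_force: 25.0
```

Call:
apply_moves --targets '[{"xyz": [0,0,0],"dr": [0,0,0],"jaw": 25},{"xyz": [0,0,0],"dr": [0,0,0],"jaw": 25},{"xyz": [0,0,0],"dr": [0,0,0],"jaw": 25},{"xyz": [0,0,0],"dr": [0,0,0],"jaw": 25},{"xyz": [0,0,0],"dr": [0,0,0],"jaw": 25}]'

```text
time_s: 13.7
tcp_pos: [0.4662, -0.1992, 0.016]
tcp_rot: [3.01, 0.896, 0.002]
force: [-1.1, 0.7, 10.7]
finger_gap: 0.0394
gripper_force: 25.0
```

Call:
apply_moves --targets '[{"xyz": [0,0,0.06],"dr": [0,0,0],"jaw": 25},{"xyz": [0,0,0.16],"dr": [0,0,0],"jaw": 25},{"xyz": [0,0,0.28],"dr": [0,0,0],"jaw": 25},{"xyz": [0,0,0.4],"dr": [0,0,0],"jaw": 25},{"xyz": [0,0,0.48],"dr": [0,0,0],"jaw": 25}]'

```text
time_s: 14.2
tcp_pos: [0.4659, -0.1991, 0.1374]
tcp_rot: [3.01, 0.896, 0.002]
force: [-0.0, 0.3, -1.1]
finger_gap: 0.0397
gripper_force: 25.0
```

Call:
apply_moves --targets '[{"xyz": [0,0.06,0],"dr": [0,0,0.04],"jaw": 25},{"xyz": [0,0.2,0],"dr": [0,0,0.09],"jaw": 25},{"xyz": [0,0.37,0],"dr": [0,0,0.14],"jaw": 25},{"xyz": [0,0.55,0],"dr": [0,0,0.19],"jaw": 25},{"xyz": [0,0.73,0],"dr": [0,0,0.24],"jaw": 25}]'

```text
time_s: 14.7
tcp_pos: [0.4652, -0.0149, 0.1355]
tcp_rot: [2.709, 1.591, 0.001]
force: [0.7, -0.2, -1.3]
finger_gap: 0.0393
gripper_force: 25.0
```

Call:
apply_moves --targets '[{"xyz": [0,0.18,0],"dr": [0,0,0.05],"jaw": 25},{"xyz": [0,0.36,0],"dr": [0,0,0.1],"jaw": 25},{"xyz": [0.005,0.54,0],"dr": [0,0,0.15],"jaw": 25},{"xyz": [0.01,0.7,0],"dr": [0,0,0.2],"jaw": 25},{"xyz": [0.014,0.82,0],"dr": [0,0,0.239],"jaw": 25}]'

```text
time_s: 15.2
tcp_pos: [0.4687, 0.1909, 0.1355]
tcp_rot: [2.253, 2.189, 0.001]
force: [0.4, -1.5, -2.0]
finger_gap: 0.0399
gripper_force: 25.0
```

Call:
apply_moves --targets '[{"xyz": [0,0.07,0],"dr": [0,0,0],"jaw": 25},{"xyz": [0,0.11,-0.06],"dr": [0,0,0],"jaw": 25},{"xyz": [0,0.111,-0.13],"dr": [0,0,0],"jaw": 25},{"xyz": [0,0.111,-0.2],"dr": [0,0,0],"jaw": 25},{"xyz": [0,0.111,-0.26],"dr": [0,0,0],"jaw": 25}]'

```text
time_s: 15.7
tcp_pos: [0.4688, 0.2164, 0.0695]
tcp_rot: [-2.259, -2.184, 0.0]
force: [0.5, 0.5, -0.6]
finger_gap: 0.0398
gripper_force: 25.0
```

Call:
apply_moves --targets '[{"xyz": [0,0,-0.02],"dr": [0,0,0],"jaw": 25},{"xyz": [0,0,-0.04],"dr": [0,0,0],"jaw": 25},{"xyz": [0,0,-0.04],"dr": [0,0,0],"jaw": 25},{"xyz": [0,0,-0.04],"dr": [0,0,0],"jaw": 25},{"xyz": [0,0,-0.04],"dr": [0,0,0],"jaw": 25}]'

```text
time_s: 16.2
tcp_pos: [0.4694, 0.2164, 0.0607]
tcp_rot: [2.259, 2.183, 0.001]
force: [-0.1, 0.3, -1.0]
finger_gap: 0.0397
gripper_force: 25.0
```

Call:
apply_moves --targets '[{"xyz": [0,0,-0.025],"dr": [0,0,0],"jaw": 25},{"xyz": [0,0,-0.045],"dr": [0,0,0],"jaw": 25},{"xyz": [0,0,-0.056],"dr": [0,0,0],"jaw": 25},{"xyz": [0,0,-0.06],"dr": [0,0,0],"jaw": 25},{"xyz": [0,0,-0.06],"dr": [0,0,0],"jaw": 25}]'

```text
time_s: 16.7
tcp_pos: [0.4689, 0.2163, 0.0451]
tcp_rot: [-2.259, -2.183, 0.001]
force: [-0.1, -0.4, 0.3]
finger_gap: 0.0398
gripper_force: 25.0
```

Call:
apply_moves --targets '[{"xyz": [0,0,0],"dr": [0,0,0],"jaw": 60},{"xyz": [0,0,0],"dr": [0,0,0],"jaw": 60},{"xyz": [0,0,0],"dr": [0,0,0],"jaw": 60},{"xyz": [0,0,0.04],"dr": [0,0,0],"jaw": 60},{"xyz": [0,0,0.12],"dr": [0,0,0],"jaw": 60}]'

```text
time_s: 17.2
tcp_pos: [0.4682, 0.216, 0.075]
tcp_rot: [-2.258, -2.183, 0.003]
force: [-0.2, 0.0, 0.8]
finger_gap: 0.0598
gripper_force: 0.0
```

Call:
apply_moves --targets '[{"xyz": [0,0,0.12],"dr": [0,0,0],"jaw": 72},{"xyz": [0.03,-0.15,0.2],"dr": [0,0,0],"jaw": 72},{"xyz": [0.07,-0.33,0.2],"dr": [0,0,0],"jaw": 72},{"xyz": [0.1,-0.51,0.2],"dr": [0,0,0],"jaw": 72},{"xyz": [0.14,-0.69,0.2],"dr": [0,0,0],"jaw": 72}]'

```text
time_s: 17.7
tcp_pos: [0.5041, 0.0422, 0.1262]
tcp_rot: [2.258, 2.184, 0.001]
force: [1.2, -0.2, -0.4]
finger_gap: 0.0718
gripper_force: 0.0
```

Call:
apply_moves --targets '[{"xyz": [0.04,-0.18,0],"dr": [0,0,0],"jaw": 72},{"xyz": [0.08,-0.36,0],"dr": [0,0,0],"jaw": 72},{"xyz": [0.12,-0.54,0],"dr": [0,0,0],"jaw": 72},{"xyz": [0.16,-0.72,0],"dr": [0,0,0],"jaw": 72},{"xyz": [0.2,-0.9,0],"dr": [0,0,0],"jaw": 72}]'

```text
time_s: 18.2
tcp_pos: [0.5542, -0.1833, 0.1261]
tcp_rot: [2.259, 2.183, 0.001]
force: [1.2, 0.2, -0.0]
finger_gap: 0.072
gripper_force: 0.0
```

Call:
apply_moves --targets '[{"xyz": [0.03,-0.16,0],"dr": [0,0,0],"jaw": 72},{"xyz": [0.06,-0.3,0],"dr": [0,0,0],"jaw": 72},{"xyz": [0.088,-0.39,0],"dr": [0,0,0],"jaw": 72},{"xyz": [0.088,-0.422,0],"dr": [0,0,0],"jaw": 72},{"xyz": [0.088,-0.422,0],"dr": [0,0,0],"jaw": 72}]'

```text
time_s: 18.7
tcp_pos: [0.5758, -0.2871, 0.1255]
tcp_rot: [2.26, 2.182, 0.0]
force: [-1.1, 1.1, 0.1]
finger_gap: 0.0725
gripper_force: 0.0
```

```bash
python3 - <<'E'
from snap import *
print(ctrl.sense()["tcp_pos"])
f=snap("f3"); g=imaging.grab_frame("side")
crop(f,110,200,215,270,7,"pics/b3.png")
c=cv2.resize(g["pixels"][140:225,140:270,::-1],None,fx=5,fy=5,interpolation=cv2.INTER_CUBIC); cv2.imwrite("pics/s3.png",c)
E
```

```text
[ 0.57575851 -0.28713967  0.12549397]
```

View pics/b3.png

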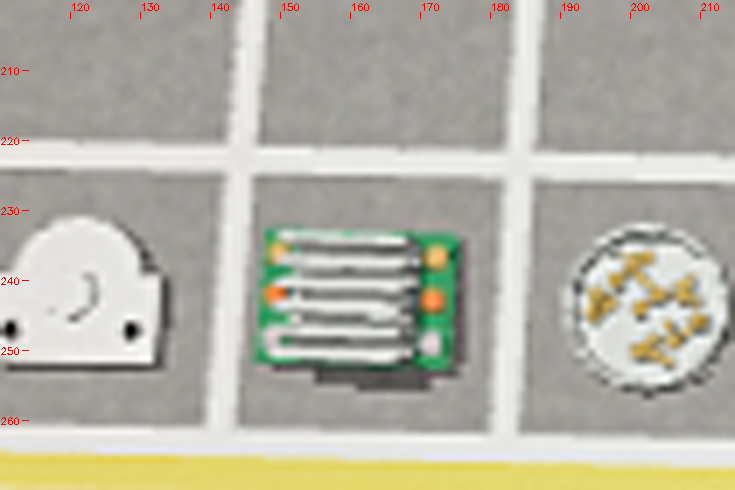

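View pics/s3.png

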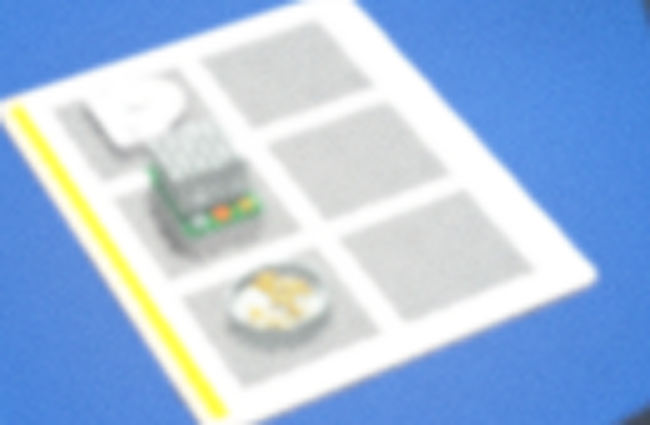

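```bash
python3 - <<'E'
from h import *
f=pickle.load(open("f3.pkl","rb"))
t=lambda c:(np.array(c)+.5)/7-.5+np.array([110,200])
def m(P,z): W=np.array([onz(f,t(c),z)[:2] for c in P]); print(np.round(W,4).tolist(),np.round(W.mean(0),4),np.round([np.degrees(np.arctan2(*(W[a]-W[b])[::-1])) for a,b in((0,1),(3,2),(0,3),(1,2))],1))
m([(280,231),(410,236),(408,362),(268,355)],.058)
m([(266,227),(460,235),(452,372),(256,363)],.026)
R=lambda P:np.round((proj(f,P)+.5-np.array([110,200]))*7-.5)
c=np.array([.472,.2112])
for z in (.032,.058): print(z,R([[c[0]+a,c[1]+b,z] for a,b in((.02,.02),(.02,-.02),(-.02,-.02),(-.02,.02))]).tolist())
E
```

```text
[[0.4917, 0.2302], [0.4902, 0.1885], [0.4503, 0.1873], [0.4524, 0.2319]] [0.4711 0.2095] [87.9 87.3 -2.3  1.7]
[[0.4958, 0.2436], [0.4933, 0.179], [0.4482, 0.1797], [0.4511, 0.2443]] [0.4721 0.2117] [87.8 87.5 -1.  -0.9]
0.032 [[298.0, 237.0], [419.0, 237.0], [414.0, 360.0], [291.0, 359.0]]
0.058 [[277.0, 230.0], [402.0, 230.0], [396.0, 356.0], [270.0, 356.0]]
```

Sink sits within 2 mm of the chip centre, aligned. Now the spool.

Call:
apply_moves --targets '[{"xyz": [0,0.002,-0.12],"dr": [0,0,0],"jaw": 72},{"xyz": [0,0.002,-0.25],"dr": [0,0,0],"jaw": 72},{"xyz": [0,0.002,-0.36],"dr": [0,0,0],"jaw": 72},{"xyz": [0,0.002,-0.42],"dr": [0,0,0],"jaw": 72},{"xyz": [0,0.002,-0.42],"dr": [0,0,0],"jaw": 72}]' --newtons 30

```text
time_s: 19.3
tcp_pos: [0.5749, -0.2847, 0.0186]
tcp_rot: [-2.256, -2.182, 0.001]
force: [0.2, 0.8, 0.1]
finger_gap: 0.072
gripper_force: 0.0
```

Call:
apply_moves --targets '[{"xyz": [0,0,0],"dr": [0,0,0],"jaw": 30},{"xyz": [0,0,0],"dr": [0,0,0],"jaw": 30},{"xyz": [0,0,0],"dr": [0,0,0],"jaw": 30},{"xyz": [0,0,0],"dr": [0,0,0],"jaw": 30},{"xyz": [0,0,0],"dr": [0,0,0],"jaw": 30}]'

```text
time_s: 19.8
tcp_pos: [0.5766, -0.2865, 0.0214]
tcp_rot: [2.258, 2.182, 0.001]
force: [-1.0, 2.2, 8.4]
finger_gap: 0.0476
gripper_force: 30.0
```

Call:
apply_moves --targets '[{"xyz": [0,0,0],"dr": [0,0,0],"jaw": 30},{"xyz": [0,0,0],"dr": [0,0,0],"jaw": 30},{"xyz": [0,0,0],"dr": [0,0,0],"jaw": 30},{"xyz": [0,0,0.04],"dr": [0,0,0],"jaw": 30},{"xyz": [0,0,0.1],"dr": [0,0,0],"jaw": 30}]'

```text
time_s: 20.3
tcp_pos: [0.5755, -0.286, 0.0456]
tcp_rot: [-2.258, -2.182, 0.001]
force: [0.4, 0.1, -1.6]
finger_gap: 0.0475
gripper_force: 30.0
```

Call:
apply_moves --targets '[{"xyz": [0,0,0.13],"dr": [0,0,0],"jaw": 30},{"xyz": [0,0.04,0.24],"dr": [0,0,0],"jaw": 30},{"xyz": [0,0.14,0.3],"dr": [0,0,0],"jaw": 30},{"xyz": [0,0.29,0.32],"dr": [0,0,0],"jaw": 30},{"xyz": [0,0.46,0.32],"dr": [0,0,0],"jaw": 30}]'

```text
time_s: 20.8
tcp_pos: [0.5767, -0.1708, 0.1277]
tcp_rot: [2.258, 2.18, 0.002]
force: [1.5, 0.2, -2.2]
finger_gap: 0.0479
gripper_force: 30.0
```

Call:
apply_moves --targets '[{"xyz": [0,0.18,0],"dr": [0,0,0],"jaw": 30},{"xyz": [-0.01,0.36,0],"dr": [0,0,0],"jaw": 30},{"xyz": [-0.02,0.54,0],"dr": [0,0,0],"jaw": 30},{"xyz": [-0.03,0.72,0],"dr": [0,0,0],"jaw": 30},{"xyz": [-0.037,0.9,0],"dr": [0,0,0],"jaw": 30}]'

```text
time_s: 21.3
tcp_pos: [0.5666, 0.0556, 0.1266]
tcp_rot: [2.258, 2.183, 0.001]
force: [0.9, 1.0, -1.5]
finger_gap: 0.0476
gripper_force: 30.0
```

Call:
apply_moves --targets '[{"xyz": [0,0.18,0],"dr": [0,0,0],"jaw": 30},{"xyz": [0,0.36,0],"dr": [0,0,0],"jaw": 30},{"xyz": [0,0.54,0],"dr": [0,0,0],"jaw": 30},{"xyz": [0,0.7,0],"dr": [0,0,0],"jaw": 30},{"xyz": [0,0.83,0],"dr": [0,0,0],"jaw": 30}]'

```text
time_s: 21.8
tcp_pos: [0.5667, 0.2636, 0.1266]
tcp_rot: [2.258, 2.184, 0.002]
force: [-0.4, -0.3, -1.7]
finger_gap: 0.048
gripper_force: 30.0
```

Call:
apply_moves --targets '[{"xyz": [0,0.1,0],"dr": [0,0,0],"jaw": 30},{"xyz": [0,0.16,-0.06],"dr": [0,0,0],"jaw": 30},{"xyz": [0,0.18,-0.14],"dr": [0,0,0],"jaw": 30},{"xyz": [0,0.18,-0.22],"dr": [0,0,0],"jaw": 30},{"xyz": [0,0.18,-0.28],"dr": [0,0,0],"jaw": 30}]'

```text
time_s: 22.3
tcp_pos: [0.5666, 0.3065, 0.0551]
tcp_rot: [2.258, 2.184, 0.0]
force: [0.1, 0.2, -2.2]
finger_gap: 0.048
gripper_force: 30.0
```

Call:
apply_moves --targets '[{"xyz": [0,0,-0.03],"dr": [0,0,0],"jaw": 30},{"xyz": [0,0,-0.05],"dr": [0,0,0],"jaw": 30},{"xyz": [0,0,-0.06],"dr": [0,0,0],"jaw": 30},{"xyz": [0,0,-0.06],"dr": [0,0,0],"jaw": 30},{"xyz": [0,0,-0.06],"dr": [0,0,0],"jaw": 30}]'

```text
time_s: 22.8
tcp_pos: [0.5671, 0.3064, 0.0408]
tcp_rot: [2.259, 2.183, 0.001]
force: [-0.3, 0.2, -2.0]
finger_gap: 0.0475
gripper_force: 30.0
```

Call:
apply_moves --targets '[{"xyz": [0,0,-0.025],"dr": [0,0,0],"jaw": 30},{"xyz": [0,0,-0.045],"dr": [0,0,0],"jaw": 30},{"xyz": [0,0,-0.055],"dr": [0,0,0],"jaw": 30},{"xyz": [0,0,-0.057],"dr": [0,0,0],"jaw": 30},{"xyz": [0,0,-0.057],"dr": [0,0,0],"jaw": 30}]'

```text
time_s: 23.3
tcp_pos: [0.5665, 0.3062, 0.0262]
tcp_rot: [-2.259, -2.183, 0.002]
force: [-4.9, -2.2, 10.0]
finger_gap: 0.0475
gripper_force: 30.0
```

Call:
apply_moves --targets '[{"xyz": [0,0,0],"dr": [0,0,0],"jaw": 68},{"xyz": [0,0,0],"dr": [0,0,0],"jaw": 68},{"xyz": [0,0,0],"dr": [0,0,0],"jaw": 68},{"xyz": [0,0,0.08],"dr": [0,0,0],"jaw": 68},{"xyz": [0,0,0.22],"dr": [0,0,0],"jaw": 68}]'

```text
time_s: 23.8
tcp_pos: [0.5653, 0.3056, 0.0794]
tcp_rot: [-2.258, -2.182, 0.006]
force: [-0.1, 0.0, -0.1]
finger_gap: 0.0679
gripper_force: 0.0
```

Call:
apply_moves --targets '[{"xyz": [0,0,0.14],"dr": [0,0,0],"jaw": 72},{"xyz": [0,-0.12,0.2],"dr": [0,0,0.05],"jaw": 72},{"xyz": [0,-0.28,0.2],"dr": [0,0,0.1],"jaw": 72},{"xyz": [0,-0.45,0.2],"dr": [0,0,0.15],"jaw": 72},{"xyz": [0,-0.63,0.2],"dr": [0,0,0.192],"jaw": 72}]'

```text
time_s: 24.3
tcp_pos: [0.5666, 0.1476, 0.1311]
tcp_rot: [1.794, 2.578, 0.001]
force: [0.3, -0.2, 0.1]
finger_gap: 0.0716
gripper_force: 0.0
```

Call:
apply_moves --targets '[{"xyz": [0,-0.18,0],"dr": [0,0,0],"jaw": 72},{"xyz": [0,-0.36,0],"dr": [0,0,0],"jaw": 72},{"xyz": [0,-0.54,0],"dr": [0,0,0],"jaw": 72},{"xyz": [0,-0.72,0],"dr": [0,0,0],"jaw": 72},{"xyz": [0,-0.9,0],"dr": [0,0,0],"jaw": 72}]'

```text
time_s: 24.8
tcp_pos: [0.5666, -0.078, 0.131]
tcp_rot: [1.801, 2.574, 0.0]
force: [0.1, 0.3, 0.0]
finger_gap: 0.0719
gripper_force: 0.0
```

Call:
apply_moves --targets '[{"xyz": [0,-0.17,0],"dr": [0,0,0],"jaw": 72},{"xyz": [0,-0.32,0],"dr": [0,0,0],"jaw": 72},{"xyz": [0,-0.43,0],"dr": [0,0,0],"jaw": 72},{"xyz": [0,-0.48,0],"dr": [0,0,0],"jaw": 72},{"xyz": [0,-0.48,0],"dr": [0,0,0],"jaw": 72}]'

```text
time_s: 25.3
tcp_pos: [0.5667, -0.1971, 0.1308]
tcp_rot: [1.803, 2.573, 0.0]
force: [-0.2, -0.3, -0.1]
finger_gap: 0.0721
gripper_force: 0.0
```

```bash
python3 - <<'E'
from snap import *
s=ctrl.sense();print(s["tcp_pos"],s["tcp_rot"])
f=snap("f4"); crop(f,90,168,235,278,5,"pics/b4.png")
hsv=cv2.cvtColor(f["pixels"],cv2.COLOR_RGB2HSV)
m=((hsv[...,0]<16)&(hsv[...,1]>150)&(hsv[...,2]>150)); m[:, :100]=0;m[:,235:]=0;m[:170]=0;m[225:]=0
p=np.argwhere(m)[:,::-1].mean(0); print(p,onz(f,p,.053), proj(f,[.569,.3049,.053]))
E
```

```text
[ 0.56674612 -0.19711494  0.13084141] [1.80283341e+00 2.57272834e+00 5.39622121e-05]
[118.91397849 198.75268817] [0.56950243 0.30618973 0.053     ] [[119.46131243 198.96955757]]
```

View pics/b4.png

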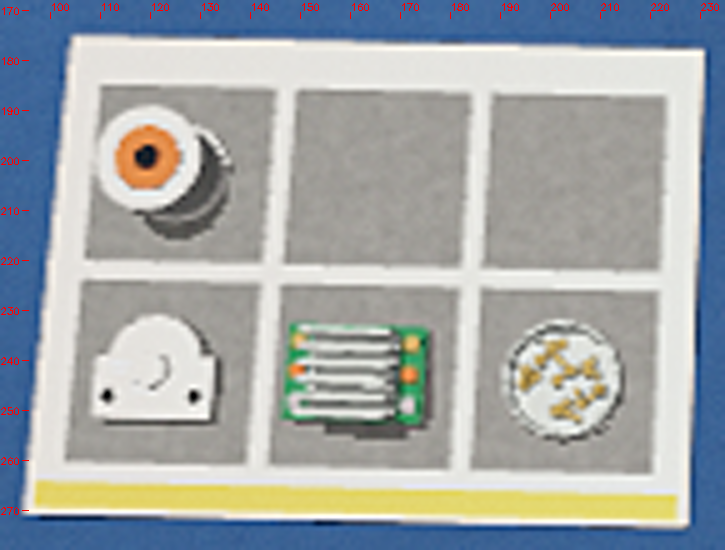

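Spool stands upright in the back left square (orange disc at (118.9,198.8), within 1.5 mm); sink still centred. Now the transformer.

Call:
apply_moves --targets '[{"xyz": [0,0.003,-0.12],"dr": [0,0,0],"jaw": 72},{"xyz": [0,0.003,-0.25],"dr": [0,0,0],"jaw": 72},{"xyz": [0,0.003,-0.37],"dr": [0,0,0],"jaw": 72},{"xyz": [0,0.003,-0.43],"dr": [0,0,0],"jaw": 72},{"xyz": [0,0.003,-0.435],"dr": [0,0,0],"jaw": 72}]'

```text
time_s: 25.85
tcp_pos: [0.5659, -0.194, 0.0206]
tcp_rot: [-1.798, -2.573, 0.001]
force: [0.2, -1.4, 1.0]
finger_gap: 0.0723
gripper_force: 0.0
```

Call:
apply_moves --targets '[{"xyz": [0,0,0],"dr": [0,0,0],"jaw": 30},{"xyz": [0,0,0],"dr": [0,0,0],"jaw": 30},{"xyz": [0,0,0],"dr": [0,0,0],"jaw": 30},{"xyz": [0,0,0],"dr": [0,0,0],"jaw": 30},{"xyz": [0,0,0],"dr": [0,0,0],"jaw": 30}]'

```text
time_s: 26.35
tcp_pos: [0.5674, -0.1956, 0.0234]
tcp_rot: [1.8, 2.573, 0.001]
force: [-2.6, 2.3, 8.0]
finger_gap: 0.0497
gripper_force: 30.0
```

Call:
apply_moves --targets '[{"xyz": [0,0,0],"dr": [0,0,0],"jaw": 30},{"xyz": [0,0,0],"dr": [0,0,0],"jaw": 30},{"xyz": [0,0,0],"dr": [0,0,0],"jaw": 30},{"xyz": [0,0,0.04],"dr": [0,0,0],"jaw": 30},{"xyz": [0,0,0.1],"dr": [0,0,0],"jaw": 30}]'

```text
time_s: 26.85
tcp_pos: [0.5663, -0.1953, 0.0477]
tcp_rot: [-1.8, -2.573, 0.0]
force: [-1.0, 0.3, -3.5]
finger_gap: 0.0498
gripper_force: 30.0
```

Call:
apply_moves --targets '[{"xyz": [0,0,0.13],"dr": [0,0,0],"jaw": 30},{"xyz": [0,0.04,0.24],"dr": [0,0,-0.02],"jaw": 30},{"xyz": [0,0.14,0.3],"dr": [0,0,-0.04],"jaw": 30},{"xyz": [0,0.29,0.32],"dr": [0,0,-0.065],"jaw": 30},{"xyz": [0,0.46,0.32],"dr": [0,0,-0.085],"jaw": 30}]'

```text
time_s: 27.35
tcp_pos: [0.5675, -0.08, 0.1297]
tcp_rot: [2.015, 2.406, 0.002]
force: [0.3, 0.3, -2.8]
finger_gap: 0.0502
gripper_force: 30.0
```

Call:
apply_moves --targets '[{"xyz": [0,0.18,0],"dr": [0,0,-0.02],"jaw": 30},{"xyz": [-0.003,0.36,0],"dr": [0,0,-0.04],"jaw": 30},{"xyz": [-0.006,0.54,0],"dr": [0,0,-0.06],"jaw": 30},{"xyz": [-0.009,0.72,0],"dr": [0,0,-0.08],"jaw": 30},{"xyz": [-0.009,0.88,0],"dr": [0,0,-0.1],"jaw": 30}]'

```text
time_s: 27.85
tcp_pos: [0.5644, 0.1417, 0.1287]
tcp_rot: [2.245, 2.197, 0.002]
force: [1.4, -1.4, -2.7]
finger_gap: 0.0501
gripper_force: 30.0
```

Call:
apply_moves --targets '[{"xyz": [0,0.14,0],"dr": [0,0,0],"jaw": 30},{"xyz": [0,0.24,-0.03],"dr": [0,0,0],"jaw": 30},{"xyz": [0,0.285,-0.1],"dr": [0,0,0],"jaw": 30},{"xyz": [0,0.285,-0.18],"dr": [0,0,0],"jaw": 30},{"xyz": [0,0.285,-0.26],"dr": [0,0,0],"jaw": 30}]'

```text
time_s: 28.35
tcp_pos: [0.5648, 0.2114, 0.0629]
tcp_rot: [2.242, 2.2, 0.002]
force: [0.2, 0.6, -2.8]
finger_gap: 0.0495
gripper_force: 30.0
```

Call:
apply_moves --targets '[{"xyz": [0,0,-0.04],"dr": [0,0,0],"jaw": 30},{"xyz": [0,0,-0.07],"dr": [0,0,0],"jaw": 30},{"xyz": [0,0,-0.08],"dr": [0,0,0],"jaw": 30},{"xyz": [0,0,-0.08],"dr": [0,0,0],"jaw": 30},{"xyz": [0,0,-0.08],"dr": [0,0,0],"jaw": 30}]'

```text
time_s: 28.85
tcp_pos: [0.565, 0.2109, 0.0429]
tcp_rot: [2.244, 2.199, 0.001]
force: [-0.1, 0.4, -2.9]
finger_gap: 0.0496
gripper_force: 30.0
```

Lower 0.0145 (-0.058), release, rise and retreat to the right.

Call:
apply_moves --targets '[{"xyz": [0,0,-0.025],"dr": [0,0,0],"jaw": 30},{"xyz": [0,0,-0.045],"dr": [0,0,0],"jaw": 30},{"xyz": [0,0,-0.055],"dr": [0,0,0],"jaw": 30},{"xyz": [0,0,-0.058],"dr": [0,0,0],"jaw": 30},{"xyz": [0,0,-0.058],"dr": [0,0,0],"jaw": 30}]'

```text
time_s: 29.35
tcp_pos: [0.5642, 0.2108, 0.0282]
tcp_rot: [-2.243, -2.199, 0.002]
force: [-5.9, -1.6, 15.0]
finger_gap: 0.0498
gripper_force: 30.0
```

Call:
apply_moves --targets '[{"xyz": [0,0,0],"dr": [0,0,0],"jaw": 68},{"xyz": [0,0,0],"dr": [0,0,0],"jaw": 68},{"xyz": [0,0,0],"dr": [0,0,0],"jaw": 68},{"xyz": [0,0,0.08],"dr": [0,0,0],"jaw": 68},{"xyz": [0,0,0.22],"dr": [0,0,0],"jaw": 68}]'

```text
time_s: 29.85
tcp_pos: [0.563, 0.2103, 0.0813]
tcp_rot: [-2.242, -2.198, 0.006]
force: [0.7, 0.2, 1.2]
finger_gap: 0.068
gripper_force: 0.0
```

Call:
apply_moves --targets '[{"xyz": [0,0,0.2],"dr": [0,0,0],"jaw": 68},{"xyz": [0,-0.1,0.35],"dr": [0,0,0],"jaw": 68},{"xyz": [0,-0.28,0.4],"dr": [0,0,0],"jaw": 68},{"xyz": [0,-0.46,0.4],"dr": [0,0,0],"jaw": 68},{"xyz": [0,-0.64,0.4],"dr": [0,0,0],"jaw": 68}]'

```text
time_s: 30.35
tcp_pos: [0.5646, 0.0494, 0.1835]
tcp_rot: [2.242, 2.199, 0.002]
force: [-0.0, 0.3, -0.9]
finger_gap: 0.0679
gripper_force: 0.0
```

Call:
apply_moves --targets '[{"xyz": [0,-0.16,0],"dr": [0,0,0],"jaw": 68},{"xyz": [0,-0.28,0],"dr": [0,0,0],"jaw": 68},{"xyz": [0,-0.36,0],"dr": [0,0,0],"jaw": 68},{"xyz": [0,-0.4,0],"dr": [0,0,0],"jaw": 68},{"xyz": [0,-0.4,0],"dr": [0,0,0],"jaw": 68}]'

```text
time_s: 30.85
tcp_pos: [0.5646, -0.0499, 0.1826]
tcp_rot: [2.245, 2.198, 0.0]
force: [0.4, 0.8, 0.3]
finger_gap: 0.068
gripper_force: 0.0
```

```bash
python3 - <<'E'
from snap import *
f=snap("f5"); crop(f,90,168,235,278,5,"pics/b5.png")
R=lambda P:np.round((proj(f,P)+.5-np.array([90,168]))*5-.5)
print("expected top",R([[.567+a,.2097+b,.05] for a,b in((.025,.015),(.025,-.015),(-.025,-.015),(-.025,.015))]).tolist())
E
```

```text
expected top [[329.0, 110.0], [393.0, 110.0], [388.0, 217.0], [323.0, 216.0]]
```

View pics/b5.png

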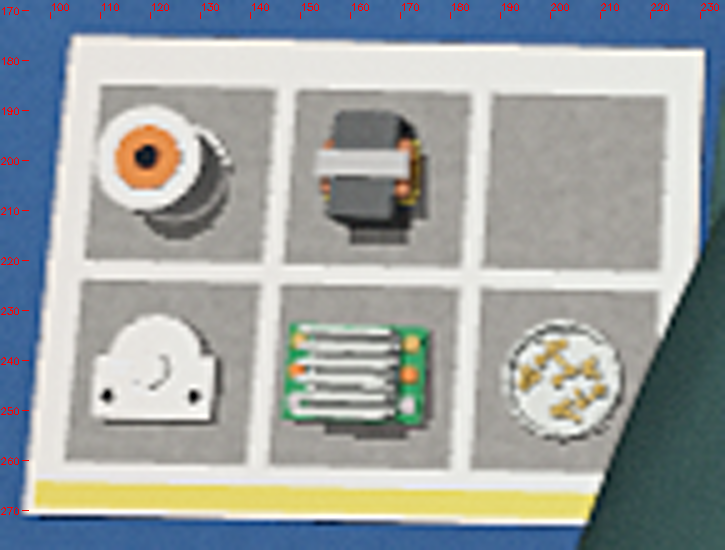

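The transformer stands in the back middle square (top ≈(162,200) px, about 2 mm off centre), with everything else in place. Handing in.

```bash
python3 -c "
from cell import ctrl
print(ctrl.hand_in())"
```

```text
the job is handed in; nothing more can be done
None
```

The module, heat sink, spool and transformer were laid out as asked and the job was handed in at about 31 s. Each sat within about 2 mm of its place in the top camera; the flux jar and capacitor weren't moved, though I took no last picture of them.

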